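# Pin the hand lever to a valve spool, lock it and shift the spool

### The job

Reconnect the hand lever of the small spool valve: swing the lever until its slotted eye lines up with the hole in the spool's fork where the spool stands, and drop the pin of middle length from the wooden block down through fork and eye until its collar lies on the fork. Then swing the keeper plate shut round the pin's groove, and only after that shift the joined lever and spool all the way in towards the valve body. Leave the other two pins standing in the block and do not disturb the other things on the bench.

Things in the scene. Friction and masses are not known exactly. Their poses are not given: they have to be found in the camera images.
- spool_valve: Grey cast hand valve (44 x 70 x 70 mm, hose fitting on top to 105 mm) fixed on a dark steel plate 10 mm thick on the bench. Origin: bench level, under the fork hole's place at mid travel. x: spool axis, into the valve body (gland from 34 mm, face at 47 mm); y: from the fork to the lever's pivot pillar, so the lever's handle points to -y; z up.
- spool (a joint): Sliding of the spool and the fork on its end along the valve's x: -0.012 m fully out, 0 mid travel, +0.012 fully in. Stiff (2.5 N), stays where it is left. Starts in the outer half of its travel.
- fork_hole (a point): Centre of the hole in the fork's upper face, 54 mm above the bench; moves with the spool. The fork (32 x 30 mm) has two 8 mm cheeks with a 12 mm gap, open to -x and both y sides; the vertical hole, 13.5 mm wide, goes through both cheeks (54-46 and 34-26 mm above the bench). Plate top at 10 mm.
- lever (a joint): Hinge of the flat hand lever about the vertical pillar, rad: 0 points along the valve's -y, its eye then at mid spool travel; positive swings the eye into the valve (+x). Range -0.80 to 0.42; starts at -0.65 to -0.52, its eye outside the fork. Turns easily, stays where it is left; until pinned, lever and fork pass each other freely.
- lever_pivot (a point): Lever's hinge axis (vertical), 44 mm above the bench, 40 mm from the valve's origin along its y.
- lever_eye (a point): Centre of the lever's slotted eye, on its upper face 44 mm above the bench, 40.7 mm from the pivot. The slot is 13.6 mm wide and 16 mm long (along the lever).
- lever_knob (a point): Top of the black upright knob at the lever's end, 92 mm above the bench, 110 mm from the pivot. The knob is 25 mm across, straight from 68 to 86 mm above the bench; grasp it from above.
- keeper (a joint): Hinge of the keeper, a 4 mm notched plate turning about a vertical pivot on the fork's back, 59.7 to 63.7 mm above the bench, just over a seated pin's collar: 0 open (towards the pillar), 1.13 rad closed (along the valve's -x, notch round the pin's groove); starts at 0 to 0.25. Positive is counter-clockwise from above. Turns easily; a collar not down on the fork stops it.
- keeper_hinge (a point): Keeper's hinge axis (vertical), 22 mm from the fork hole towards the valve body; moves with the spool.
- keeper_stud (a point): Top centre of the upright stud at the keeper's free end, 80 mm above the bench, 49 mm from its hinge; the stud is 13 mm across and 13.5 mm tall; push or pinch it from above. Closed, it stands 27 mm beyond the pin's axis.
- pin_block: Drilled hardwood block, 96 x 36 x 30 mm, fixed on the bench, with three blind holes 13.5 mm wide and 16 mm deep in a row along its x (at -31, 0, +31 mm). Origin at the centre of its underside.
- pin_middle: The pin to use, of middle length, steel, standing upright in a hole of the block. Origin: centre of its foot; z along the pin to the head. Shank 12 mm wide, 42 mm long, bevelled foot; collar 22 mm wide, 4 mm thick; groove 10 mm across, 8.5 mm long; round head 18 mm across, 24 mm tall, for grasping (54.5 to 78.5 mm above the foot).
- pin_middle_collar (a point): Centre of the collar's underside of the middle pin, 42 mm above its foot; comes to lie on point fork_hole when the pin is home.
- pin_short: The same pin with a shank of only 24 mm (60.5 mm in all): leave it in the block. Origin: centre of its foot.
- pin_long: The same pin with a shank of 60 mm (96.5 mm in all): leave it in the block. Origin: centre of its foot.
- gauge: Loose pressure gauge lying on its back near the block, 78 x 55 x 26 mm: leave it alone.
- big_nut: Loose steel nut, 30 x 35 x 16 mm, near the block: leave it alone.
- spanner: Loose open-end spanner, 202 mm long, 8 mm thick, flat on the bench beside the valve: leave it alone.
Not all that is in view belongs to the job. What is shaped like the pin_middle but orange is not meant.

How it is judged:
On the way, in this order (a step that is already met when the one before it is completed fails the run):
1. the middle pin is home: through both cheeks of the fork and the lever's eye, collar on the fork, with the spool still out (z of pin_middle_collar in the frame of fork_hole below 0.002 m and distance between pin_middle_collar and fork_hole below 0.004 m and angle between pin_middle's own z axis and vertical below 0.08 rad and horizontal distance between lever_eye and fork_hole below 0.005 m and value of joint spool below 0.006 m), for 0.2 s.
2. the keeper is closed round the pin's groove, before the spool is shifted (all of step 1 and value of joint keeper above 0.98 rad), for 0.2 s.
3. lever and spool are shifted in, pinned and locked (z of pin_middle_collar in the frame of fork_hole below 0.002 m and distance between pin_middle_collar and fork_hole below 0.004 m and angle between pin_middle's own z axis and vertical below 0.08 rad and horizontal distance between lever_eye and fork_hole below 0.005 m and value of joint keeper above 0.98 rad and value of joint spool above 0.0095 m), for 0.2 s.
At the end, for the whole second after the job is handed in: Middle pin upright (4.5 deg) through fork and lever eye, collar on the fork (2 mm high, 4 mm in all; eye within 5 mm), keeper beyond 0.98 rad, spool in past 9.5 mm, at rest; other pins stand in the block. On the way: pin home, then keeper shut, both with the spool still below +6 mm (all of step 3 and linear speed of pin_middle below 0.02 m/s and angle between each of pin_short, pin_long's own z axis and vertical below 0.2 rad); the robot touches nothing.
It fails at once if another pin, the gauge, the nut or the spanner is moved (more than 25 mm) (distance of any of pin_short, pin_long, gauge, big_nut, spanner from where it was at the start of the episode above 0.025 m).
It also fails if it takes over 72 s, if anything falls off the work surface, if the arm or the gripper's body presses on something with over 40 N, if the wrist force passes 120 N, or if a joint passes its speed limit or range.

### The arm

A 6-joint arm with a two-finger parallel gripper is mounted at the origin on a cart in front of the work surface, level with it; the furniture and walls round the work are solid. World frame = base frame: x ahead of the robot, y to its left, z up, the work surface at z = 0. Lengths are in m, angles in rad, forces in N, time in s.
With the tool pointing down it reaches from about 0.325 to 0.775 m from the base axis. Payload 5.5 kg.
Tool frame: the origin (TCP) lies at the very end of the fingers, on their centre line; the grasp point (between the pads) lies r.tcp_to_grasp behind it (r.tcp_to_grasp is the distance from the TCP to the grasp point, in m); z points along the fingers, y is the line along which they close (so a half turn about z gives the same grasp; the last joint's range is limited). The gripper opens to 88 mm and grips with 3 to 60 N. Pads are 20 mm wide; open, the fingers measure 115 mm over their backs; the gripper's body (75 mm by 178 mm) begins 61 mm behind the grasp point.
Start: joints at [-1.248, 0.091, 1.231, -0, 1.82, -0.057], TCP at [0.222, -0.557, 0.223] pointing down, gripper open.
Joint ranges: [-2.87, 2.87], [-0.86, 2.18], [0.17, 2.46], [-1.51, 4.65], [0.06, 2.69], [-2.65, 2.65]. Speed limits (rad/s): [2.57, 2.57, 3.01, 3.14, 3.14, 3.14].

### API

Orientations are given as a rotation vector (axis times angle).
In Python, from rig import r gives the robot as it stands.
- The arm moves only by the shell command python3 -m inch 'ROWS' [FORCE]. ROWS is JSON, a list of rows, each an object with "fingers": the opening, from 0 (shut) to 1 (fully open); "translation": the shift along the tool's x, y, z in mm, a list of three; "angular": the turn, a rotation vector about the tool's x, y, z in rad, a list of three. In form: [{"fingers": fingers, "translation": [tx, ty, tz], "angular": [wx, wy, wz]}, ...]. A call has exactly 5 rows; each row shifts and turns the commanded pose from where the row before left it, along the tool's axes as they then stand; what a row does not reach is not made up. A row lasts 1/8 s, in which the tool goes at most 62.5 mm and 10.7 degrees, less where a joint would pass 70% of its speed; a pose out of reach is approached as far as the arm can. A call with a gripper value outside its range is refused whole. The fingers move at their own pace and stop on an object; FORCE is the grip in N (left out, the last holds). Time passes only in rows, so rows that do not move let the fingers close, or fill a call up. It gives the time, the measured TCP pose, the force, the opening and the grip force at its end, in the units of the state.
- r.sense(): the state, without advancing time (a new reading comes with each control period).
- r.read_camera(name): name is "side" or "top" or "wrist"; returns the picture (384x512x3 uint8, red, green, blue); there is no depth.
- r.camera_params(name): a dict with "K" (3x3 intrinsics, pixels), "k1" (the pictures are not rectified: a ray, as slopes to the right and down, at radius r is drawn at 1 + k1 r^2 times it, then the intrinsics apply), "eye" and "orientation" of the camera in the world. Camera axes: x right, y up, looking along -z (the intrinsics and any distortion apply to the point x, -y, -z); pixel columns grow to the right and rows downward; lengths in m; the calibration is good to about 2 mm. A picture is of the moment at which its call begins: read the wrist's pose just before it. camera_params takes no time and is no camera call; for the wrist camera it gives the pose at the moment of the call.
- r.sign_off(): hands the job in; it is judged then, once.
The state is a dict: "t": time; "joint_positions": joint angles; "joint_vel": joint speeds; "joint_torque": joint torques, N m; "tool_pos": TCP position; "eef_rot": TCP orientation; "force": force on the tool from outside, world axes, zero at the start; "moment": the same for the moment, N m; "width": opening from 0.0 (shut) to 1.0 (fully open); "finger_force": force on a finger pad.
Only numpy, scipy, OpenCV 4.12 (cv2) and the standard library are available. Lean on these libraries where they do the work, as an engineer would, in place of code of your own. Each camera call takes 0.05 s, during which the arm holds its last target. There are 200 camera calls.

## Working session

There is one attempt and no reset: what is moved stays moved. The work goes in short steps, Python scripts to look and compute and a shell command to move; the robot and the scene stay as the last step left them, time stands still between calls to the robot, and variables do not carry over. Pictures are saved under pics/ and viewed, at most 10 in all, crops included, and the job is handed in when it is done.

```bash
mkdir -p pics; ls
cat > h.py <<'E'
import numpy as np,cv2
from rig import r
from scipy.spatial.transform import Rotation as R
def rot(o):
    o=np.array(o,float)
    return o if o.shape==(3,3) else (R.from_rotvec(o).as_matrix() if o.size==3 else R.from_quat(o).as_matrix())
def ray(p,uv):
    K=np.array(p["K"]);d=np.array([(uv[0]-K[0,2])/K[0,0],(uv[1]-K[1,2])/K[1,1]]);s=d.copy()
    for _ in range(20): s=d/(1+p["k1"]*(s@s))
    v=rot(p["orientation"])@np.array([s[0],-s[1],-1]);return np.array(p["eye"]),v
def onz(p,uv,z):
    e,v=ray(p,uv);return e+v*(z-e[2])/v[2]
def proj(p,X):
    c=rot(p["orientation"]).T@(np.array(X,float)-p["eye"]);s=np.array([c[0],-c[1]])/-c[2]
    s=s*(1+p["k1"]*(s@s));K=np.array(p["K"]);return s*[K[0,0],K[1,1]]+[K[0,2],K[1,2]]
def tri(p1,u1,p2,u2):
    A=np.zeros((3,3));b=np.zeros(3)
    for p,u in((p1,u1),(p2,u2)):
        e,v=ray(p,u);v/=np.linalg.norm(v);M=np.eye(3)-np.outer(v,v);A+=M;b+=M@e
    return np.linalg.solve(A,b)
def snap(n,f):
    im=r.read_camera(n)[:,:,::-1].copy();cv2.imwrite("pics/"+f,im);return im
E
python3 - <<'E'
from h import *
print(r.sense(),r.tcp_to_grasp)
for n in("top","side","wrist"):
    print(n,r.camera_params(n)); snap(n,n+"0.png")
a=cv2.imread("pics/top0.png");b=cv2.imread("pics/side0.png")
cv2.imwrite("pics/t0.png",cv2.resize(a,(800,600),interpolation=cv2.INTER_CUBIC))
cv2.imwrite("pics/s0.png",cv2.resize(b,(800,600),interpolation=cv2.INTER_CUBIC))
E
```

```text
pics
{'t': 0.0, 'joint_positions': array([-1.24772168e+00,  9.18868907e-02,  1.23188273e+00,  1.87716486e-05,
        1.81978175e+00, -5.66957891e-02]), 'joint_vel': array([ 0.00110835,  0.00074216, -0.00026476, -0.00093743, -0.00143983,
        0.00065477]), 'joint_torque': array([-1.61877382e-03, -4.46452045e+01, -4.06446648e+01,  6.96239085e-02,
        2.92104419e-02, -1.51325207e-04]), 'tool_pos': array([ 0.22233868, -0.55697157,  0.22149187]), 'eef_rot': array([-3.08321513e+00, -5.92603819e-01,  3.80014026e-04]), 'force': array([-0.04904046, -0.29940095, -0.41777059]), 'moment': array([0.02448239, 0.0296106 , 0.0100736 ]), 'finger_force': 0.0, 'width': 1.0026493864410684} 0.0187
top {'K': array([[421.0571968 ,   0.        , 250.78150364],
       [  0.        , 421.0571968 , 195.73673517],
       [  0.        ,   0.        ,   1.        ]]), 'k1': -0.10370703250610128, 'eye': array([0.4291927 , 0.12257764, 1.02307328]), 'orientation': array([ 0.03427788, -0.09282386, -1.55026546])}
side {'K': array([[437.40768447,   0.        , 244.24748829],
       [  0.        , 437.40768447, 192.16479337],
       [  0.        ,   0.        ,   1.        ]]), 'k1': -0.07734194693621092, 'eye': array([0.42714028, 0.89031901, 0.44787851]), 'orientation': array([ 0.0756114 , -1.61498261, -2.58411508])}
wrist {'K': array([[283.02461378,   0.        , 250.67317604],
       [  0.        , 283.02461378, 193.31033781],
       [  0.        ,   0.        ,   1.        ]]), 'k1': -0.004565331033063469, 'eye': array([ 0.28661954, -0.53196376,  0.38290145]), 'orientation': array([-0.22355412,  0.15268089, -1.18436276])}
```

View pics/t0.png

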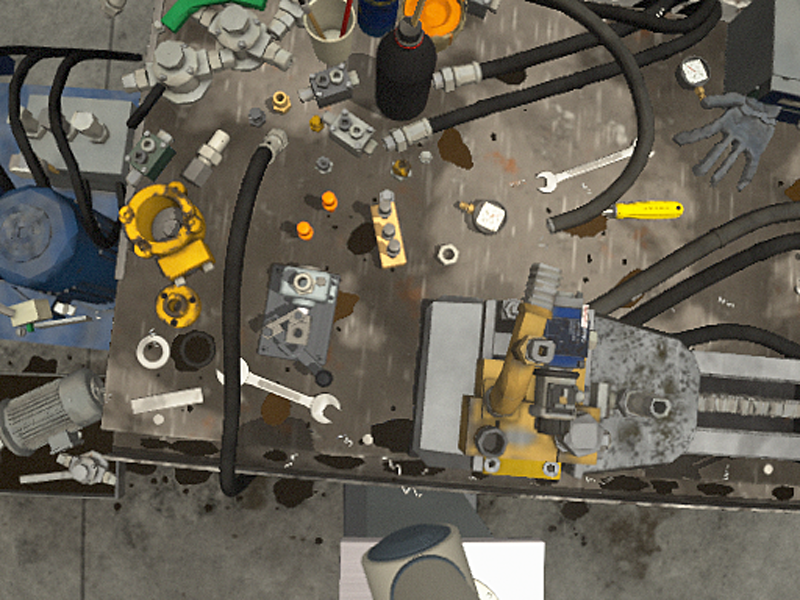

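View pics/s0.png

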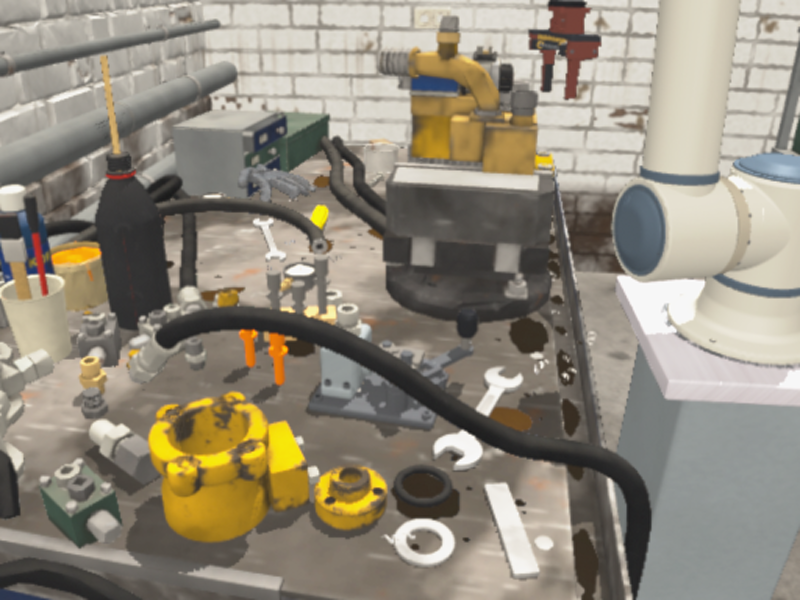

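The top view shows the valve at about (300,310), its knob at (323,378), and the block at (388,230) with three grey pins at about (387,198), (390,228) and (392,247). Two orange decoys stand at (330,200) and (305,230). The side view shows the same things, partly hidden by a hose. Next I'll enlarge the valve and block.

Run:
```python
from h import *
a=cv2.imread("pics/top0.png");b=cv2.imread("pics/side0.png")
c=np.hstack([cv2.resize(a[160:260,160:225],(390,600),interpolation=cv2.INTER_CUBIC),cv2.resize(a[115:180,230:270],(369,600),interpolation=cv2.INTER_CUBIC)])
cv2.imwrite("pics/c1.png",c)
d=np.vstack([cv2.resize(b[185:280,190:315],(790,600),interpolation=cv2.INTER_CUBIC)])
e=cv2.resize(b[155:220,150:225],(692,600),interpolation=cv2.INTER_CUBIC)
cv2.imwrite("pics/c2.png",np.hstack([cv2.resize(d,(430,327)),cv2.resize(e,(370,327))]))
print(c.shape)
```

```text
(600, 759, 3)
```

View pics/c1.png

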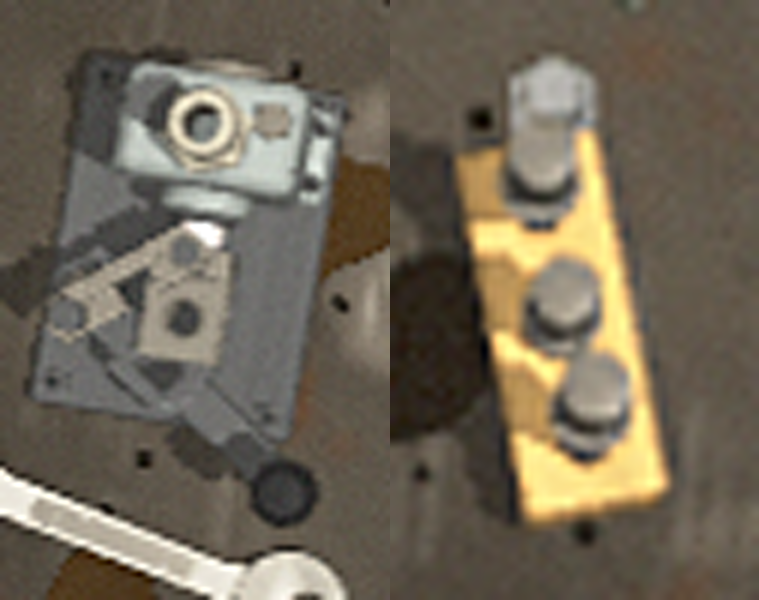

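View pics/c2.png

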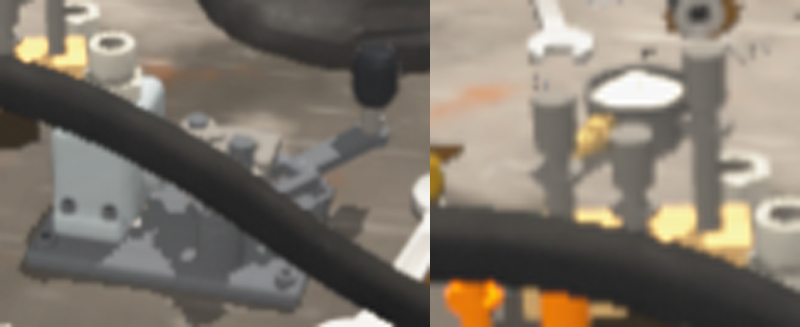

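The upper crop shows the fork hole at (185,318), keeper hinge (185,248), stud (70,315) and knob (283,490). The three grey pins in the block are candidates: far head (540,160), centre head (560,295), near head (595,385). In the side crop they stand at (553,90), (632,135) and (705,62), so the far one looks middle, the centre one short and the near one long. The hexagonal fitting at (550,90) lies behind the block.

Run:
```python
from h import *
T=r.camera_params("top");S=r.camera_params("side")
for n,t,s in(("far",(246.3,131.5),(175,172.9)),("ctr",(248.4,146.4),(191,181.8)),("near",(252.2,156.7),(205.8,167.3))):
    X=tri(T,t,S,s);print(n,X.round(4),(proj(T,X)-t).round(1),(proj(S,X)-s).round(1))
for n,t,z in(("fork",(190.8,213),.054),("hinge",(190.8,201.3),.066),("stud",(171.7,212.5),.080),("knob",(207.2,241.7),.092),("blkc",(248.7,150.6),.03),("spannerhead",(208,259),.008),("handle end",(150,235),.008),("hosetop",(150,250),.05),("nut",(286.5,162),.016)):
    print(n,onz(T,t,z).round(4))
p=lambda t,z:onz(T,t,z)[:2]
f,h,st,k=p((190.8,213),.054),p((190.8,201.3),.066),p((171.7,212.5),.08),p((207.2,241.7),.092)
print(np.linalg.norm(f-h),np.linalg.norm(h-st),np.arctan2(*(h-f)[::-1]),np.arctan2(*(st-h)[::-1]))
# plate corners in crop -> yaw
for c in((85,52),(342,95),(35,400),(290,437)): print(onz(T,(160+c[0]/6,160+c[1]/6),.01).round(4))
```

```text
far [0.6489 0.1011 0.0957] [0.  0.2] [-0.2 -0. ]
ctr [0.6187 0.0951 0.075 ] [0.  0.4] [-0.4 -0.1]
near [0.5892 0.0872 0.1053] [0.1 0.7] [-0.7 -0.1]
fork [0.4657 0.2241 0.054 ]
hinge [0.4919 0.2236 0.066 ]
stud [0.465  0.2641 0.08  ]
knob [0.402  0.1824 0.092 ]
blkc [0.6185 0.0931 0.03  ]
spannerhead [0.3583 0.1849 0.008 ]
handle end [0.4127 0.3254 0.008 ]
hosetop [0.379  0.3159 0.05  ]
nut [5.955e-01 3.000e-04 1.600e-02]
0.02613150611170029 0.048588764913237374 -0.01908073754337294 2.1569669009301684
[0.5738 0.2722 0.01  ]
[0.5586 0.1681 0.01  ]
[0.4334 0.2876 0.01  ]
[0.4208 0.1855 0.01  ]
```

Run:
```python
from h import *
T=r.camera_params("top");S=r.camera_params("side")
q=.64
print("vise top",tri(T,(540*q,350*q),S,(450*q,25*q)).round(3), "tip",tri(T,(545*q,270*q),S,(395*q,62*q)).round(3))
for t in((150,170),(149,195),(148,215),(148,240)):
    print(t,[(z,tuple(proj(S,onz(T,t,z)).round())) for z in(.03,.06,.09,.12,.15,.2)])
# far fitting
for z in(0.02,.05,.09): X=onz(T,(247.4,124.5),z);print(z,X.round(3),proj(S,X).round())
```

```text
vise top [ 0.439 -0.047  0.387] tip [ 0.518 -0.066  0.338]
(150, 170) [(0.03, (np.float64(193.0), np.float64(269.0))), (0.06, (np.float64(195.0), np.float64(251.0))), (0.09, (np.float64(198.0), np.float64(233.0))), (0.12, (np.float64(201.0), np.float64(214.0))), (0.15, (np.float64(203.0), np.float64(195.0))), (0.2, (np.float64(208.0), np.float64(163.0)))]
(149, 195) [(0.03, (np.float64(230.0), np.float64(271.0))), (0.06, (np.float64(232.0), np.float64(253.0))), (0.09, (np.float64(233.0), np.float64(235.0))), (0.12, (np.float64(235.0), np.float64(216.0))), (0.15, (np.float64(237.0), np.float64(197.0))), (0.2, (np.float64(241.0), np.float64(164.0)))]
(148, 215) [(0.03, (np.float64(259.0), np.float64(274.0))), (0.06, (np.float64(261.0), np.float64(256.0))), (0.09, (np.float64(262.0), np.float64(237.0))), (0.12, (np.float64(263.0), np.float64(218.0))), (0.15, (np.float64(265.0), np.float64(199.0))), (0.2, (np.float64(267.0), np.float64(166.0)))]
(148, 240) [(0.03, (np.float64(296.0), np.float64(275.0))), (0.06, (np.float64(297.0), np.float64(257.0))), (0.09, (np.float64(298.0), np.float64(239.0))), (0.12, (np.float64(298.0), np.float64(220.0))), (0.15, (np.float64(299.0), np.float64(200.0))), (0.2, (np.float64(300.0), np.float64(167.0)))]
0.02 [0.685 0.097 0.02 ] [161. 204.]
0.05 [0.677 0.098 0.05 ] [163. 192.]
0.09 [0.667 0.099 0.09 ] [167. 175.]
```

```bash
python3 -m inch '[{"fingers":1,"translation":[0,0,-60],"angular":[0,0,-0.18]},{"fingers":1,"translation":[0,0,-60],"angular":[0,0,-0.18]},{"fingers":1,"translation":[0,0,-60],"angular":[0,0,-0.18]},{"fingers":1,"translation":[0,0,-50],"angular":[0,0,-0.18]},{"fingers":1,"translation":[0,0,0],"angular":[0,0,-0.18]}]' 30
cat >> h.py <<'E'
def st():
    s=r.sense();M=R.from_rotvec(s["eef_rot"]).as_matrix();return np.array(s["tool_pos"]),M,s
def go(target,theta=None):
    "tool-axis shift (mm) to world target, and wz for tool x heading theta"
    p,M,s=st();th=np.arctan2(M[1,0],M[0,0]);d=M.T@(np.array(target)-p)*1000
    dt=0 if theta is None else (th-theta+np.pi)%(2*np.pi)-np.pi
    print("t%.2f"%s["t"],"pos",p.round(4),"th %.3f"%th,"tilt",np.degrees(np.arccos(-M[2,2])).round(2),"shift",d.round(1),"wz %.3f"%dt,"w",round(float(s["width"]),3),"F",np.round(s["force"],1))
E
python3 -c "
from h import *
go([.45,-.25,.47],1.456);go([.42,.14,.47],1.456)"
```

```text
t: 0.78
tool_pos: [0.2224, -0.5573, 0.4582]
eef_rot: [2.507, 1.878, -0.005]
force: [-0.2, 0.1, -0.8]
width: 0.999
finger_force: 0.0
t0.78 pos [ 0.2224 -0.5573  0.4582] th 1.286 tilt 0.54 shift [358.7 132.  -13.9] wz -0.170 w 0.999 F [-0.2  0.1 -0.8]
t0.78 pos [ 0.2224 -0.5573  0.4582] th 1.286 tilt 0.54 shift [724.6  -6.4 -17.4] wz -0.170 w 0.999 F [-0.2  0.1 -0.8]
```

```bash
python3 -m inch '[{"fingers":1,"translation":[55,20,-2],"angular":[0,0,0]},{"fingers":1,"translation":[55,20,-2],"angular":[0,0,0]},{"fingers":1,"translation":[55,20,-2],"angular":[0,0,0]},{"fingers":1,"translation":[55,20,-2],"angular":[0,0,0]},{"fingers":1,"translation":[55,20,-2],"angular":[0,0,0]}]'
python3 -m inch '[{"fingers":1,"translation":[55,20,0],"angular":[0,0,0]},{"fingers":1,"translation":[55,0,0],"angular":[0,0,0]},{"fingers":1,"translation":[55,-10,0],"angular":[0,0,0]},{"fingers":1,"translation":[55,-15,0],"angular":[0,0,0]},{"fingers":1,"translation":[55,-15,0],"angular":[0,0,0]}]'
python3 -c "
from h import *
go([.41,.13,.47],1.456)"
```

```text
t: 1.4
tool_pos: [0.3979, -0.3209, 0.4625]
eef_rot: [-2.52, -1.875, 0.0]
force: [-0.0, 0.0, -0.1]
width: 1.002
finger_force: 0.0
t: 2.02
tool_pos: [0.4567, -0.0515, 0.4623]
eef_rot: [-2.52, -1.876, 0.0]
force: [0.0, -0.0, -0.3]
width: 1.0
finger_force: 0.0
t2.02 pos [ 0.4567 -0.0515  0.4623] th 1.280 tilt 0.02 shift [160.5 -96.9  -7.7] wz -0.176 w 1.0 F [ 0.  -0.  -0.3]
```

```bash
python3 -m inch '[{"fingers":1,"translation":[46,-21,0],"angular":[0,0,-0.04]},{"fingers":1,"translation":[46,-21,0],"angular":[0,0,-0.04]},{"fingers":1,"translation":[46,-21,0],"angular":[0,0,-0.04]},{"fingers":1,"translation":[46,-21,30],"angular":[0,0,-0.04]},{"fingers":1,"translation":[0,0,55],"angular":[0,0,0]}]'
python3 -m inch '[{"fingers":1,"translation":[0,0,55],"angular":[0,0,0]},{"fingers":1,"translation":[0,0,55],"angular":[0,0,0]},{"fingers":1,"translation":[0,0,40],"angular":[0,0,0]},{"fingers":1,"translation":[0,0,0],"angular":[0,0,0]},{"fingers":1,"translation":[0,0,0],"angular":[0,0,0]}]'
python3 - <<'E'
from h import *
import pickle
go([.402,.182,.2],1.456)
p=r.camera_params("wrist");im=snap("wrist","w1.png");pickle.dump(p,open("w1.pkl","wb"))
print(p["eye"],[proj(p,X).round() for X in((.402,.1824,.092),(.466,.224,.054),(.492,.224,.066))])
cv2.imwrite("pics/w1b.png",cv2.resize(im,(800,600),interpolation=cv2.INTER_CUBIC))
E
```

```text
t: 2.65
tool_pos: [0.4167, 0.1478, 0.3784]
eef_rot: [2.355, 2.077, 0.007]
force: [0.9, -0.3, 0.2]
width: 1.0
finger_force: 0.0
t: 3.28
tool_pos: [0.4177, 0.1449, 0.2297]
eef_rot: [2.361, 2.071, 0.003]
force: [0.1, -0.5, 0.1]
width: 1.001
finger_force: 0.0
t3.27 pos [0.4177 0.1449 0.2297] th 1.440 tilt 0.14 shift [ 34.7 -20.5  29.7] wz -0.016 w 1.001 F [ 0.1 -0.5  0.1]
[0.42661241 0.21284    0.39102436] [array([230., 152.]), array([283., 105.]), array([308., 101.])]
```

View pics/w1b.png

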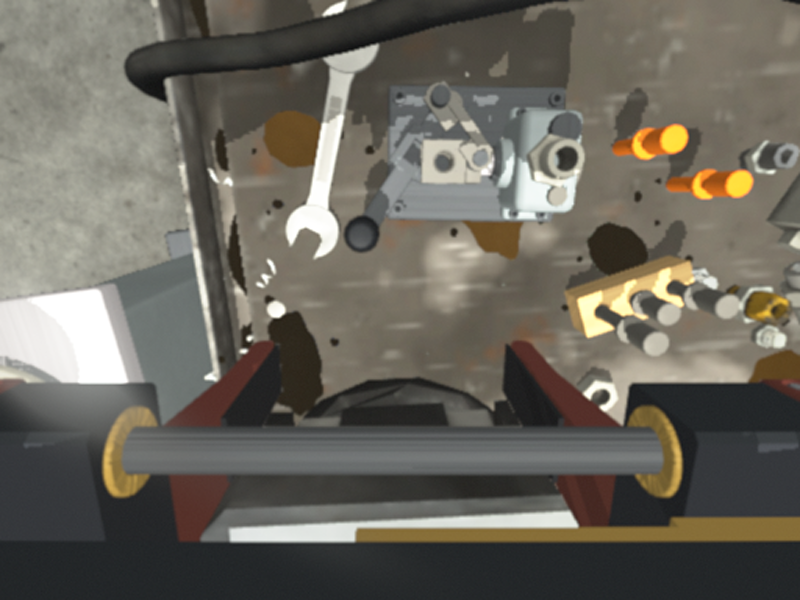

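The wrist view shows the knob at (361,233), fork hole (444,162), keeper hinge (480,153), stud (438,95), the far pin head at (722,304) and the lever slot hidden.

Run:
```python
from h import *
import pickle
p=pickle.load(open("w1.pkl","rb"));k=.64
P=lambda u,v,z:onz(p,(u*k,v*k),z)
f=P(444,162,.054);h=P(480,153,.066);s=P(438,95,.08);n=P(361,233,.092);g=P(562,157,.105)
c=[P(391,88,.01),P(566,87,.01),P(553,219,.01),P(388,217,.01)]
for a,b in zip("fork hinge stud knob fitting".split(),(f,h,s,n,g)):print(a,b.round(4))
print(np.round(c,4))
yaw=np.arctan2(*(c[1]-c[0]+c[2]-c[3])[1::-1]);print("yaw plate",yaw,"hinge-fork",np.linalg.norm((h-f)[:2]),np.arctan2(*(h-f)[1::-1]),"stud-hinge",np.linalg.norm((s-h)[:2]))
for yaw in (-.13,-.115,-.10):
    x=np.array([np.cos(yaw),np.sin(yaw)]);y=np.array([-x[1],x[0]])
    # solve s: |f - s x + .04 y - knob|=.11 
    for sp in np.arange(-.012,.001,.003):
        pv=f[:2]-sp*x+.04*y;d=n[:2]-pv;q=np.arctan2(d@x,-(d@y));print(yaw,sp.round(3),"R",np.linalg.norm(d).round(4),"q",q.round(3),end=" ; ")
    print()
# pin tops
for nm,u,v,z in(("far",722,304,.0925),("mid",662,312,.0745),("near",653,342,.1105)):print(nm,P(u,v,z).round(4))
```

```text
fork [0.4677 0.225  0.054 ]
hinge [0.4918 0.2273 0.066 ]
stud [0.4649 0.2659 0.08  ]
knob [0.4032 0.1856 0.092 ]
fitting [0.534  0.2166 0.105 ]
[[0.4371 0.2878 0.01  ]
 [0.5747 0.2705 0.01  ]
 [0.5603 0.1684 0.01  ]
 [0.4214 0.1884 0.01  ]]
yaw plate -0.1339354532595456 hinge-fork 0.024218823119484038 0.0937946884127779 stud-hinge 0.04708154051306245
-0.13 -0.012 R 0.1126 q -0.681 ; -0.13 -0.009 R 0.1107 q -0.66 ; -0.13 -0.006 R 0.1089 q -0.638 ; -0.13 -0.003 R 0.1071 q -0.616 ; -0.13 -0.0 R 0.1054 q -0.593 ; 
-0.115 -0.012 R 0.1123 q -0.691 ; -0.115 -0.009 R 0.1104 q -0.67 ; -0.115 -0.006 R 0.1086 q -0.648 ; -0.115 -0.003 R 0.1068 q -0.626 ; -0.115 -0.0 R 0.1051 q -0.603 ; 
-0.1 -0.012 R 0.1121 q -0.701 ; -0.1 -0.009 R 0.1102 q -0.68 ; -0.1 -0.006 R 0.1083 q -0.659 ; -0.1 -0.003 R 0.1065 q -0.636 ; -0.1 -0.0 R 0.1047 q -0.613 ; 
far [0.647  0.1036 0.0925]
mid [0.6159 0.0966 0.0745]
near [0.5888 0.0894 0.1105]
```

Run:
```python
from h import *
go([.4028,.1845,.064])
```

```text
t3.33 pos [0.4181 0.145  0.2303] th 1.440 tilt 0.22 shift [ 36.9 -20.9 166.3] wz 0.000 w 1.001 F [ 0.6 -0.2  0.4]
```

```bash
python3 -m inch '[{"fingers":1,"translation":[20,-11,20],"angular":[0,0,0]},{"fingers":1,"translation":[17,-10,40],"angular":[0,0,0]},{"fingers":1,"translation":[0,0,40],"angular":[0,0,0]},{"fingers":1,"translation":[0,0,40],"angular":[0,0,0]},{"fingers":1,"translation":[0,0,26],"angular":[0,0,0]}]'
python3 -m inch '[{"fingers":0.2,"translation":[0,0,0],"angular":[0,0,0]},{"fingers":0.2,"translation":[0,0,0],"angular":[0,0,0]},{"fingers":0.2,"translation":[0,0,0],"angular":[0,0,0]},{"fingers":0.2,"translation":[0,0,0],"angular":[0,0,0]},{"fingers":0.2,"translation":[0,0,0],"angular":[0,0,0]}]' 10
python3 - <<'E'
from h import *
go([.402,.182,.064])
p=r.camera_params("wrist")
im=snap("wrist","w2.png");print([proj(p,X).round() for X in((.4677,.225,.054),)],p["eye"])
E
```

```text
t: 3.95
tool_pos: [0.4021, 0.1846, 0.0622]
eef_rot: [2.361, 2.071, 0.003]
force: [0.4, 0.4, 0.3]
width: 0.998
finger_force: 0.0
t: 4.58
tool_pos: [0.4015, 0.1843, 0.0622]
eef_rot: [2.362, 2.071, 0.001]
force: [-0.6, -1.0, -0.8]
width: 0.469
finger_force: 0.0
t4.58 pos [0.4015 0.1843 0.0622] th 1.440 tilt 0.05 shift [-2.2  0.8 -1.8] wz 0.000 w 0.469 F [-0.6 -1.  -0.8]
[array([351., 153.])] [0.41065446 0.25229246 0.22344982]
```

```bash
python3 -m inch '[{"fingers":0.2,"translation":[0,0,0],"angular":[0,0,0]},{"fingers":0.2,"translation":[0,0,0],"angular":[0,0,0]},{"fingers":0.2,"translation":[0,0,0],"angular":[0,0,0]},{"fingers":0.2,"translation":[0,0,0],"angular":[0,0,0]},{"fingers":0.2,"translation":[0,0,0],"angular":[0,0,0]}]' 10
python3 - <<'E'
from h import *
x=np.array([np.cos(-.126),np.sin(-.126)]);y=np.array([-x[1],x[0]]);f=np.array([.4677,.225])
pos,_,_=st()
for sp in(-.004,-.007,-.01):
    pv=f-sp*x+.04*y;q=np.arctan2(sp,.04);k=pv+.11*(np.sin(q)*x-np.cos(q)*y);d=pos[:2]-pv
    print(sp,pv.round(4),np.linalg.norm(d).round(4),"q now",np.arctan2(d@x,-(d@y)).round(3),"q",q.round(3))
    go([*k,pos[2]])
E
```

```text
t: 5.25
tool_pos: [0.4013, 0.1843, 0.0616]
eef_rot: [2.362, 2.071, 0.0]
force: [1.1, 1.3, -0.8]
width: 0.277
finger_force: 10.0
-0.004 [0.4767 0.2642] 0.1098 q now -0.63 q -0.1
t5.25 pos [0.4013 0.1843 0.0616] th 1.440 tilt 0.01 shift [-20.5  53.9   0. ] wz 0.000 w 0.277 F [ 1.1  1.3 -0.8]
-0.007 [0.4797 0.2638] 0.1116 q now -0.652 q -0.173
t5.25 pos [0.4013 0.1843 0.0616] th 1.440 tilt 0.01 shift [-19.4  48.9   0. ] wz 0.000 w 0.277 F [ 1.1  1.3 -0.8]
-0.01 [0.4826 0.2634] 0.1135 q now -0.673 q -0.245
t5.25 pos [0.4013 0.1843 0.0616] th 1.440 tilt 0.01 shift [-17.8  44.1   0. ] wz 0.000 w 0.277 F [ 1.1  1.3 -0.8]
```

```bash
python3 -m inch '[{"fingers":0.2,"translation":[-6.2,9.3,0],"angular":[0,0,0]},{"fingers":0.2,"translation":[-5.3,10,0],"angular":[0,0,0]},{"fingers":0.2,"translation":[-4.2,10.5,0],"angular":[0,0,0]},{"fingers":0.2,"translation":[-3.1,10.8,0],"angular":[0,0,0]},{"fingers":0.2,"translation":[-1.9,11,0],"angular":[0,0,0]}]' 10
python3 - <<'E'
from h import *
import pickle
go([.402,.182,.064])
p=r.camera_params("wrist");im=snap("wrist","w2.png");pickle.dump(p,open("w2.pkl","wb"))
u,v=proj(p,(.4677,.225,.054)).astype(int);print(u,v)
a,b=max(u-64,0),max(v-60,0);print(a,b)
cv2.imwrite("pics/w2b.png",cv2.resize(im[b:b+96,a:a+128],(800,600),interpolation=cv2.INTER_CUBIC))
E
```

```text
t: 5.88
tool_pos: [0.4506, 0.1566, 0.0615]
eef_rot: [-2.362, -2.071, -0.0]
force: [-1.6, -0.6, 1.5]
width: 0.278
finger_force: 10.0
t5.88 pos [0.4506 0.1566 0.0615] th 1.439 tilt 0.0 shift [ 18.8 -51.5  -2.5] wz 0.000 w 0.278 F [-1.6 -0.6  1.5]
263 116
199 56
```

View pics/w2b.png

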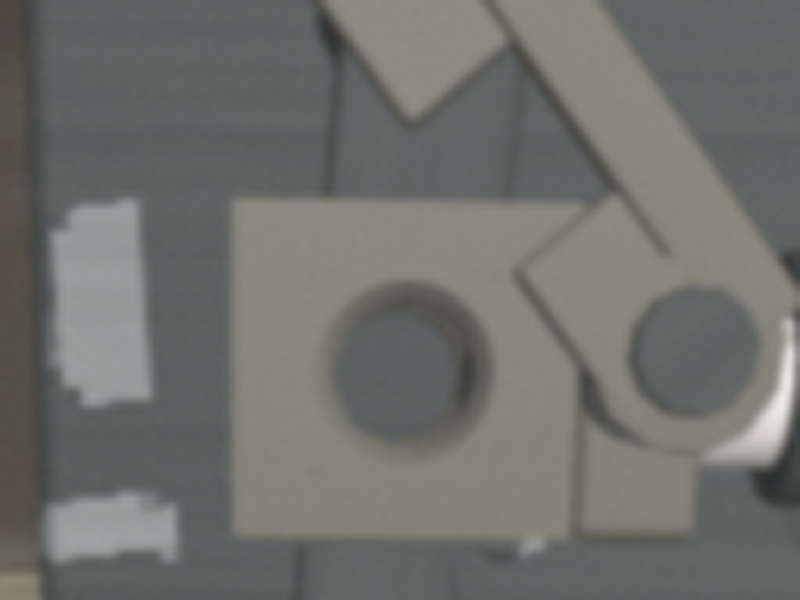

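The crop shows the fork hole rim at (407,370) and a grey disc seen through it with a dark crescent at right. The lever's centre line runs from (424,195) above the fork to (375,565) below it. I'll check this by rays.

```bash
python3 - <<'E'
from h import *
import pickle
p=pickle.load(open("w2.pkl","rb"));print(p["eye"])
P=lambda u,v,z:onz(p,(u/6.25+199,v/6.25+56),z)
f=P(407,370,.054);h=P(697,350,.064);print("f",f.round(4),"h",h.round(4),np.linalg.norm((h-f)[:2]),np.arctan2(*(h-f)[1::-1]))
fc=[P(232,200,.054),P(577,535,.054),P(232,535,.054),P(585,200,.054)];print(np.round(fc,4))
yaw=np.arctan2(*(fc[1]-fc[2])[1::-1]);print("fork yaw",yaw)
a=P(333,100,.044);b=P(335,195,.044);c=P(516,100,.044);d=P(510,195,.044);e=P(302,550,.044);g=P(446,572,.044)
print(np.round([a,b,c,d,e,g],4))
for z in(.054,.046,.044,.036,.034,.026,.010):
    for w in((f[0],f[1]),):
        uv=(proj(p,(w[0],w[1],z))-[199,56])*6.25;ux=(proj(p,(w[0]+.00675,w[1],z))-[199,56])*6.25
        print(z,uv.round(),"rad",np.linalg.norm(ux-uv).round())
k=st()[0];print("knob",k)
E
python3 - <<'E'
import cv2
im=cv2.imread("pics/w2.png")
g=im[:,:,1]
print(g[100:132:1,248:282].tolist().__str__().replace("], [","\n"))
E
```

```text
[0.45984729 0.22460254 0.22279037]
f [0.4679 0.2258 0.054 ] h [0.4925 0.2241 0.064 ] 0.02460967875853747 -0.06893063091595845
[[0.4541 0.2425 0.054 ]
 [0.482  0.2088 0.054 ]
 [0.4498 0.2131 0.054 ]
 [0.4856 0.2384 0.054 ]]
fork yaw -0.1315831338957891
[[0.4645 0.2511 0.044 ]
 [0.4635 0.2427 0.044 ]
 [0.4815 0.2488 0.044 ]
 [0.4801 0.2405 0.044 ]
 [0.456  0.21   0.044 ]
 [0.47   0.206  0.044 ]]
0.054 [407. 370.] rad 74.0
0.046 [403. 371.] rad 70.0
0.044 [402. 371.] rad 69.0
0.036 [399. 372.] rad 66.0
0.034 [398. 373.] rad 66.0
0.026 [395. 374.] rad 63.0
0.01 [389. 375.] rad 58.0
knob [0.45157259 0.15628938 0.06152187]
[[134, 135, 138, 138, 138, 138, 138, 137, 137, 138, 137, 135, 132, 130, 129, 128, 128, 128, 130, 132, 134, 136, 138, 136, 138, 137, 137, 135, 135, 133, 132, 134, 128, 108
134, 134, 136, 137, 137, 137, 137, 137, 137, 135, 130, 123, 116, 111, 108, 105, 103, 105, 108, 111, 119, 126, 132, 134, 136, 137, 136, 136, 137, 135, 134, 135, 133, 118
134, 135, 136, 137, 136, 137, 135, 134, 129, 122, 114, 107, 102, 100, 97, 94, 94, 94, 95, 95, 100, 106, 116, 126, 133, 135, 135, 137, 1
[... 3773 characters left out ...]
33, 130, 131, 132, 133
133, 133, 133, 133, 134, 132, 133, 132, 130, 127, 125, 122, 121, 119, 118, 117, 116, 113, 114, 115, 117, 118, 124, 129, 132, 132, 132, 132, 132, 132, 131, 132, 132, 132
133, 133, 133, 133, 134, 133, 133, 133, 132, 132, 130, 126, 124, 122, 122, 121, 120, 119, 120, 122, 124, 128, 132, 133, 133, 132, 132, 134, 132, 132, 131, 132, 133, 133
132, 131, 131, 133, 132, 132, 132, 133, 133, 132, 132, 131, 132, 129, 128, 127, 128, 128, 129, 131, 132, 132, 133, 133, 134, 132, 133, 133, 133, 132, 133, 133, 133, 132
129, 129, 132, 132, 133, 133, 133, 133, 133, 133, 133, 133, 133, 133, 133, 131, 132, 133, 132, 134, 133, 133, 133, 133, 133, 133, 132, 133, 133, 132, 133, 132, 132, 133]]
```

The lower hole shows at its predicted place (radius about 63 at (395,374)) and the lever's centre line passes within 1 mm of the hole, so the eye is aligned. I'll release the knob and go to the pins.

```bash
python3 -m inch '[{"fingers":0.6,"translation":[0,0,0],"angular":[0,0,0]},{"fingers":0.6,"translation":[0,0,0],"angular":[0,0,0]},{"fingers":0.6,"translation":[0,0,0],"angular":[0,0,0]},{"fingers":0.6,"translation":[0,0,-50],"angular":[0,0,0]},{"fingers":0.6,"translation":[0,0,-60],"angular":[0,0,0]}]'
python3 -m inch '[{"fingers":0.6,"translation":[0,0,-40],"angular":[0,0,0.18]},{"fingers":0.6,"translation":[0,0,-40],"angular":[0,0,0.18]},{"fingers":0.6,"translation":[0,0,0],"angular":[0,0,0.18]},{"fingers":0.6,"translation":[0,0,0],"angular":[0,0,0.18]},{"fingers":0.6,"translation":[0,0,0],"angular":[0,0,0.18]}]'
python3 - <<'E'
from h import *
go([.635,.102,.21],.235)
E
```

```text
t: 6.55
tool_pos: [0.4487, 0.157, 0.1716]
eef_rot: [-2.361, -2.071, 0.004]
force: [0.7, 0.3, 0.9]
width: 0.6
finger_force: 0.0
t: 7.18
tool_pos: [0.4497, 0.1572, 0.2518]
eef_rot: [-3.03, -0.829, -0.001]
force: [0.2, -0.1, -0.3]
width: 0.603
finger_force: 0.0
t7.17 pos [0.4497 0.1572 0.2518] th 0.534 tilt 0.04 shift [131.4 141.9  42. ] wz 0.299 w 0.603 F [ 0.2 -0.1 -0.3]
```

```bash
python3 -m inch '[{"fingers":0.6,"translation":[33,35.5,10],"angular":[0,0,0]},{"fingers":0.6,"translation":[33,35.5,10],"angular":[0,0,0]},{"fingers":0.6,"translation":[33,35.5,10],"angular":[0,0,0]},{"fingers":0.6,"translation":[33,35.5,10],"angular":[0,0,0.15]},{"fingers":0.6,"translation":[0,0,0],"angular":[0,0,0.15]}]'
python3 -m inch '[{"fingers":0.6,"translation":[0,0,0],"angular":[0,0,0]},{"fingers":0.6,"translation":[0,0,0],"angular":[0,0,0]},{"fingers":0.6,"translation":[0,0,0],"angular":[0,0,0]},{"fingers":0.6,"translation":[0,0,0],"angular":[0,0,0]},{"fingers":0.6,"translation":[0,0,0],"angular":[0,0,0]}]'
python3 - <<'E'
from h import *
import pickle
go([.648,.1023,.07],.235)
p=r.camera_params("wrist");im=snap("wrist","w3.png");pickle.dump(p,open("w3.pkl","wb"))
u=proj(p,(.648,.1023,.0925)).astype(int);print(u)
a,b=int(u[0]-80),int(u[1]-75);a=max(a,0);b=max(b,0);c=im[b:b+120,a:a+160];print(a,b,c.shape)
cv2.imwrite("pics/w3b.png",cv2.resize(c,None,fx=5,fy=5,interpolation=cv2.INTER_CUBIC))
E
```

```text
t: 7.8
tool_pos: [0.6374, 0.1017, 0.2065]
eef_rot: [3.12, 0.365, -0.011]
force: [-0.5, -0.1, -0.9]
width: 0.598
finger_force: 0.0
t: 8.43
tool_pos: [0.6358, 0.1031, 0.212]
eef_rot: [3.119, 0.377, 0.001]
force: [-0.2, -0.7, 0.3]
width: 0.596
finger_force: 0.0
t8.43 pos [0.6358 0.1031 0.212 ] th 0.240 tilt 0.03 shift [ 11.6   3.7 142. ] wz 0.005 w 0.596 F [-0.2 -0.7  0.3]
[253 178]
173 103 (120, 160, 3)
```

View pics/w3b.png

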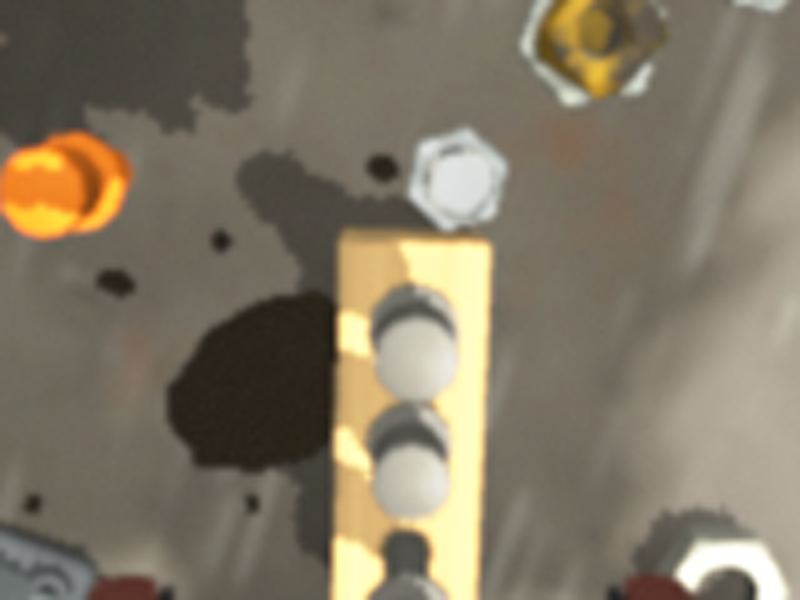

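The crop shows the block with the far pin's head at (417,359), the centre pin at (412,480) and the near (long) pin at the bottom. The bolt head at (460,178) stands clear behind the block, so the far pin is the middle one.

Run:
```python
from h import *
import pickle
p=pickle.load(open("w3.pkl","rb"))
a=onz(p,(173+417/5,103+359/5),.0925);b=onz(p,(173+412/5,103+480/5),.0745);print(a,b,np.linalg.norm((a-b)[:2]))
go([a[0],a[1],.071],.235)
```

```text
[0.65202764 0.10067314 0.0925    ] [0.6223523  0.09399808 0.0745    ] 0.03041681379591558
t8.47 pos [0.6358 0.1031 0.2119] th 0.240 tilt 0.02 shift [ 15.1   6.2 140.9] wz 0.005 w 0.601 F [ 0.7 -1.3  0.2]
```

```bash
python3 -m inch '[{"fingers":0.6,"translation":[13,5,20],"angular":[0,0,0]},{"fingers":0.6,"translation":[0,0,35],"angular":[0,0,0]},{"fingers":0.6,"translation":[0,0,35],"angular":[0,0,0]},{"fingers":0.6,"translation":[0,0,30],"angular":[0,0,0]},{"fingers":0.6,"translation":[0,0,21],"angular":[0,0,0]}]'
python3 -m inch '[{"fingers":0.1,"translation":[0,0,0],"angular":[0,0,0]},{"fingers":0.1,"translation":[0,0,0],"angular":[0,0,0]},{"fingers":0.1,"translation":[0,0,0],"angular":[0,0,0]},{"fingers":0.1,"translation":[0,0,0],"angular":[0,0,0]},{"fingers":0.1,"translation":[0,0,0],"angular":[0,0,0]}]' 25
python3 - <<'E'
from h import *
go([.650,.1015,.071],.235)
E
```

```text
t: 9.1
tool_pos: [0.6491, 0.1009, 0.0668]
eef_rot: [-3.119, -0.376, 0.006]
force: [0.5, -0.8, -0.7]
width: 0.605
finger_force: 0.0
t: 9.72
tool_pos: [0.6504, 0.1013, 0.072]
eef_rot: [3.119, 0.376, 0.004]
force: [-0.4, -0.3, 3.3]
width: 0.186
finger_force: 25.0
t9.72 pos [0.6504 0.1013 0.072 ] th 0.240 tilt 0.13 shift [-0.4 -0.3  1. ] wz 0.005 w 0.186 F [-0.4 -0.3  3.3]
```

```bash
python3 -m inch '[{"fingers":0.1,"translation":[0,0,-15],"angular":[0,0,0]},{"fingers":0.1,"translation":[0,0,-25],"angular":[0,0,0]},{"fingers":0.1,"translation":[0,0,-40],"angular":[0,0,0]},{"fingers":0.1,"translation":[0,0,-40],"angular":[0,0,0]},{"fingers":0.1,"translation":[0,0,-40],"angular":[0,0,0]}]' 35
python3 -m inch '[{"fingers":0.1,"translation":[0,0,0],"angular":[0,0,-0.17]},{"fingers":0.1,"translation":[0,0,0],"angular":[0,0,-0.17]},{"fingers":0.1,"translation":[0,0,0],"angular":[0,0,-0.17]},{"fingers":0.1,"translation":[0,0,0],"angular":[0,0,-0.17]},{"fingers":0.1,"translation":[0,0,0],"angular":[0,0,-0.17]}]'
python3 - <<'E'
from h import *
go([.4675,.225,.19],1.44)
E
```

```text
t: 10.35
tool_pos: [0.6494, 0.1012, 0.2328]
eef_rot: [-3.119, -0.376, -0.0]
force: [0.9, -0.1, -0.9]
width: 0.186
finger_force: 35.0
t: 10.98
tool_pos: [0.6496, 0.1012, 0.2315]
eef_rot: [2.682, 1.636, 0.0]
force: [-0.3, 0.6, -1.0]
width: 0.181
finger_force: 35.0
t10.97 pos [0.6496 0.1012 0.2315] th 1.095 tilt 0.01 shift [  26.7 -218.5   41.4] wz -0.345 w 0.181 F [-0.3  0.6 -1. ]
```

```bash
python3 -m inch '[{"fingers":0.1,"translation":[5,-44,0],"angular":[0,0,0]},{"fingers":0.1,"translation":[5,-44,0],"angular":[0,0,0]},{"fingers":0.1,"translation":[5,-44,0],"angular":[0,0,0]},{"fingers":0.1,"translation":[6,-44,0],"angular":[0,0,0]},{"fingers":0.1,"translation":[5,-42,0],"angular":[0,0,0]}]'
python3 -m inch '[{"fingers":0.1,"translation":[0,0,40],"angular":[0,0,-0.17]},{"fingers":0.1,"translation":[0,0,20],"angular":[0,0,-0.17]},{"fingers":0.1,"translation":[0,0,0],"angular":[0,0,0]},{"fingers":0.1,"translation":[0,0,0],"angular":[0,0,0]},{"fingers":0.1,"translation":[0,0,0],"angular":[0,0,0]}]'
python3 - <<'E'
from h import *
import pickle
go([.4677,.2254,.12],1.44)
p=r.camera_params("wrist");im=snap("wrist","w4.png");pickle.dump(p,open("w4.pkl","wb"))
u=proj(p,(.4677,.2254,.054)).astype(int);print(u, proj(p,st()[0]))
cv2.imwrite("pics/w4b.png",cv2.resize(im[100:370,100:460],None,fx=2.2,fy=2.2,interpolation=cv2.INTER_CUBIC))
E
```

```text
t: 11.6
tool_pos: [0.4671, 0.2258, 0.2316]
eef_rot: [-2.687, -1.628, -0.001]
force: [-0.1, 0.0, -0.8]
width: 0.183
finger_force: 35.0
t: 12.22
tool_pos: [0.4692, 0.2253, 0.1723]
eef_rot: [2.374, 2.056, 0.004]
force: [0.2, -0.1, -0.9]
width: 0.187
finger_force: 35.0
t12.22 pos [0.4692 0.2253 0.1723] th 1.428 tilt 0.14 shift [-0.1 -1.6 52.3] wz -0.012 w 0.187 F [ 0.2 -0.1 -0.9]
[248 189] [249.93641925 234.93097257]
```

View pics/w4b.png

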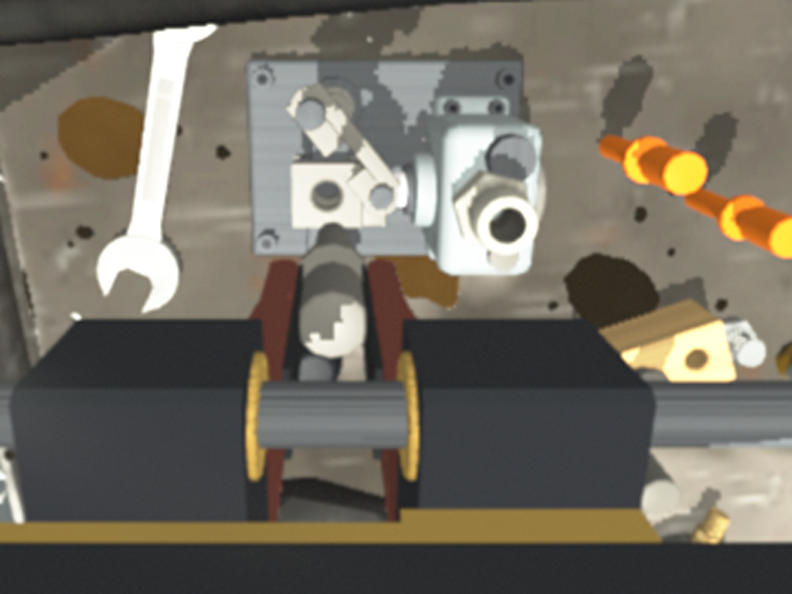

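The pin is held straight between the fingers, with its foot's far edge at about (335,226). The fork hole is at (327,195), as predicted.

Run:
```python
from h import *
import pickle
p=pickle.load(open("w4.pkl","rb"));pos,M,_=st();x=M[:,0];z0=pos[2]-.058
print("fork",onz(p,(327/2.2+100,195/2.2+100),.054).round(4))
for o in(.004,.005,.006): print(o,((proj(p,[pos[0]+x[0]*o,pos[1]+x[1]*o,z0])-100)*2.2).round(1))
print("collar far edge",((proj(p,[pos[0]+x[0]*.011,pos[1]+x[1]*.011,z0+.042])-100)*2.2).round(1))
im=cv2.imread("pics/w4.png");print(im[196:216,244:262,1])
```

```text
fork [0.4679 0.2259 0.054 ]
0.004 [329.8 224.5]
0.005 [329.8 221.8]
0.006 [329.8 219.2]
collar far edge [329.8 241.6]
[[243 236 222 206 199 201 212 225 237 242 244 244 243 243 243 243 242 242]
 [246 246 244 243 242 242 243 243 245 245 244 244 243 243 243 243 243 243]
 [246 246 246 247 246 246 246 246 245 245 245 244 244 244 244 243 243 242]
 [246 246 246 246 246 247 245 243 244 245 245 245 244 244 244 243 243 243]
 [247 247 246 241 238 234 229 222 228 233 240 244 245 245 244 244 244 244]
 [247 247 238 206 176 152 139 129 139 162 201 233 244 245 245 244 244 244]
 [244 237 198 136 101  86  81  81  83  97 129 180 225 236 238 237 237 236]
 [217 185 132  90  79  79  81  83  85  86  91 115 152 176 183 184 183 183]
 [164 120  86  78  80  82  82  85  87  89  89  90  99 111 116 116 118 116]
 [132  89  76  79  80  82  83  86  87  89  90  90  91  92  95  97  98  98]
 [121  82  77  77  81  83  84  86  87  88  90  91  91  94  95  98 100 100]
 [109  79  77  80  80  83  83  86  88  90  91  92  94  93  96 100 100 100]
 [ 99  79  77  79  80  82  84  86  87  88  91  93  93  93  95  98 101 102]
 [ 92  76  78  80  82  83  86  88  89  89  90  91  92  93  93  96  99  99]
 [ 89  80  82  85  89  93  96 100  98  96  92  93  92  92  92  96  98 103]
 [ 90  93  97 102 109 114 118 122 122 116 109 102  98  96  95  97  98 114]
 [110 114 121 127 132 133 133 134 134 131 129 125 117 111 108 104  99 116]
 [132 133 133 136 136 136 136 135 136 136 137 135 132 131 126 122 110 115]
 [137 134 135 135 135 135 134 135 135 135 135 134 135 135 134 133 124 116]
 [134 133 135 135 134 134 133 133 133 134 135 133 133 134 135 134 132 123]]
```

```bash
python3 -m inch '[{"fingers":0.1,"translation":[0,-1,20],"angular":[0,0,0]},{"fingers":0.1,"translation":[0,0,15],"angular":[0,0,0]},{"fingers":0.1,"translation":[0,0,15],"angular":[0,0,0]},{"fingers":0.1,"translation":[0,0,3],"angular":[0,0,0]},{"fingers":0.1,"translation":[0,0,0],"angular":[0,0,0]}]'
python3 - <<'E'
from h import *
import pickle
for i in range(3):
    p=r.camera_params("wrist");go([.4673,.2256,.118],1.44);im=snap("wrist","w5%d.png"%i)
pickle.dump(p,open("w5.pkl","wb"))
u=proj(p,(.4679,.2258,.054)).astype(int);print(u)
cv2.imwrite("pics/w5b.png",cv2.resize(im[u[1]-50:u[1]+46,u[0]-64:u[0]+64],None,fx=6.25,fy=6.25,interpolation=cv2.INTER_CUBIC))
E
```

```text
t: 12.9
tool_pos: [0.4675, 0.2253, 0.1174]
eef_rot: [-2.372, -2.059, 0.001]
force: [0.6, 0.3, -0.6]
width: 0.182
finger_force: 35.0
t12.90 pos [0.4675 0.2253 0.1174] th 1.430 tilt 0.02 shift [ 0.3 -0.2 -0.6] wz -0.010 w 0.182 F [ 0.6  0.3 -0.6]
t12.95 pos [0.4677 0.2254 0.118 ] th 1.430 tilt 0.03 shift [ 0.2 -0.4 -0. ] wz -0.010 w 0.186 F [-0.4 -0.4  0.2]
t13.00 pos [0.4679 0.2254 0.1183] th 1.430 tilt 0.07 shift [ 0.1 -0.6  0.3] wz -0.010 w 0.182 F [ 0.8  0.7 -0.3]
[250 204]
```

View pics/w5b.png

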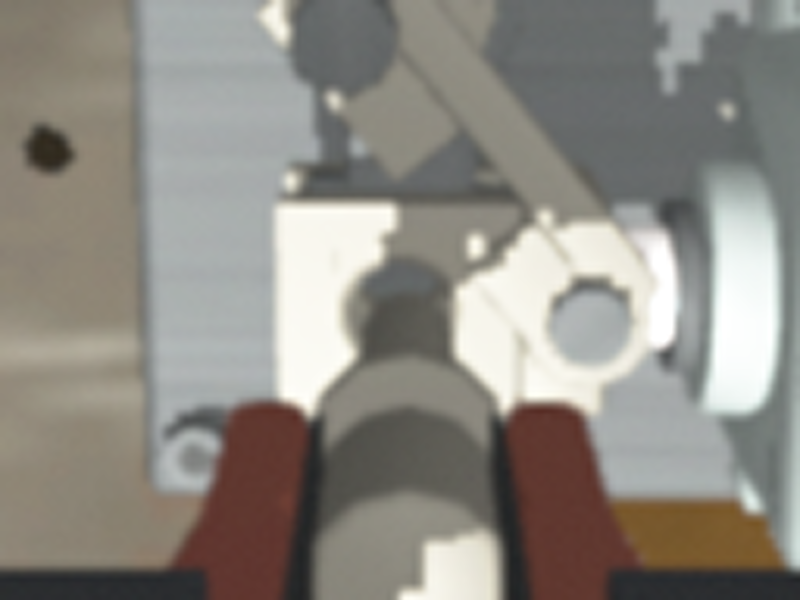

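The foot sits over the hole: the shank's centre column is 405 and the rim's is 400, about 0.6 mm apart. I'll lower it slowly.

```bash
python3 -m inch '[{"fingers":0.1,"translation":[0,-0.5,4],"angular":[0,0,0]},{"fingers":0.1,"translation":[0,0,4],"angular":[0,0,0]},{"fingers":0.1,"translation":[0,0,4],"angular":[0,0,0]},{"fingers":0.1,"translation":[0,0,3],"angular":[0,0,0]},{"fingers":0.1,"translation":[0,0,3],"angular":[0,0,0]}]'
```

```text
t: 13.68
tool_pos: [0.467, 0.2254, 0.0994]
eef_rot: [-2.372, -2.059, 0.0]
force: [0.2, -0.4, 0.1]
width: 0.181
finger_force: 35.0
```

```bash
python3 -m inch '[{"fingers":0.1,"translation":[0,0,0],"angular":[0,0,0]},{"fingers":0.1,"translation":[0,0,0],"angular":[0,0,0]},{"fingers":0.1,"translation":[0,0,0],"angular":[0,0,0]},{"fingers":0.1,"translation":[0,0,2],"angular":[0,0,0]},{"fingers":0.1,"translation":[0,0,2],"angular":[0,0,0]}]'
```

```text
t: 14.3
tool_pos: [0.4671, 0.2254, 0.0955]
eef_rot: [2.372, 2.059, 0.0]
force: [-0.2, -0.6, -0.2]
width: 0.185
finger_force: 35.0
```

```bash
python3 -m inch '[{"fingers":0.1,"translation":[0,0,3],"angular":[0,0,0]},{"fingers":0.1,"translation":[0,0,3],"angular":[0,0,0]},{"fingers":0.1,"translation":[0,0,3],"angular":[0,0,0]},{"fingers":0.1,"translation":[0,0,3],"angular":[0,0,0]},{"fingers":0.1,"translation":[0,0,3],"angular":[0,0,0]}]'
```

```text
t: 14.92
tool_pos: [0.467, 0.2253, 0.0804]
eef_rot: [2.372, 2.059, -0.0]
force: [-0.2, 0.6, 0.1]
width: 0.183
finger_force: 35.0
```

```bash
python3 -m inch '[{"fingers":0.1,"translation":[0,0,2],"angular":[0,0,0]},{"fingers":0.1,"translation":[0,0,2],"angular":[0,0,0]},{"fingers":0.1,"translation":[0,0,2],"angular":[0,0,0]},{"fingers":0.1,"translation":[0,0,1],"angular":[0,0,0]},{"fingers":0.1,"translation":[0,0,1],"angular":[0,0,0]}]'
```

```text
t: 15.55
tool_pos: [0.4671, 0.2254, 0.0726]
eef_rot: [2.372, 2.059, 0.0]
force: [0.3, 0.2, -0.3]
width: 0.181
finger_force: 35.0
```

```bash
python3 -m inch '[{"fingers":0.1,"translation":[0,0,1],"angular":[0,0,0]},{"fingers":0.1,"translation":[0,0,1],"angular":[0,0,0]},{"fingers":0.1,"translation":[0,0,0.6],"angular":[0,0,0]},{"fingers":0.1,"translation":[0,0,0.4],"angular":[0,0,0]},{"fingers":0.1,"translation":[0,0,0],"angular":[0,0,0]}]'
```

```text
t: 16.18
tool_pos: [0.4672, 0.2254, 0.07]
eef_rot: [2.372, 2.059, 0.001]
force: [-2.0, -0.7, 2.2]
width: 0.186
finger_force: 35.0
```

```bash
python3 -m inch '[{"fingers":0.4,"translation":[0,0,0],"angular":[0,0,0]},{"fingers":0.4,"translation":[0,0,0],"angular":[0,0,0]},{"fingers":0.4,"translation":[0,0,0],"angular":[0,0,0]},{"fingers":0.4,"translation":[0,0,-15],"angular":[0,0,0]},{"fingers":0.4,"translation":[0,0,-25],"angular":[0,0,0]}]'
python3 -m inch '[{"fingers":0.4,"translation":[-25,0,-40],"angular":[0,0,0]},{"fingers":0.4,"translation":[-25,0,-20],"angular":[0,0,0]},{"fingers":0.4,"translation":[0,0,0],"angular":[0,0,0]},{"fingers":0.4,"translation":[0,0,0],"angular":[0,0,0]},{"fingers":0.4,"translation":[0,0,0],"angular":[0,0,0]}]'
python3 - <<'E'
from h import *
import pickle
p=r.camera_params("wrist");go([.4673,.2256,.118],1.44);im=snap("wrist","w6.png")
pickle.dump(p,open("w6.pkl","wb"))
u=proj(p,(.4679,.2258,.075)).astype(int);print(u)
a,b=max(u[0]-100,0),max(u[1]-75,0);print(a,b)
cv2.imwrite("pics/w6b.png",cv2.resize(im[b:b+150,a:a+200],None,fx=4,fy=4,interpolation=cv2.INTER_CUBIC))
E
```

```text
t: 16.8
tool_pos: [0.4666, 0.2252, 0.11]
eef_rot: [-2.372, -2.059, 0.002]
force: [0.2, 0.3, 0.4]
width: 0.402
finger_force: 0.0
t: 17.42
tool_pos: [0.4595, 0.1764, 0.1683]
eef_rot: [-2.371, -2.06, 0.003]
force: [0.6, -1.5, -0.2]
width: 0.402
finger_force: 0.0
t17.43 pos [0.4595 0.1764 0.1683] th 1.431 tilt 0.13 shift [49.9  0.9 50.3] wz -0.009 w 0.402 F [ 0.6 -1.5 -0.2]
[251 140]
151 65
```

View pics/w6b.png

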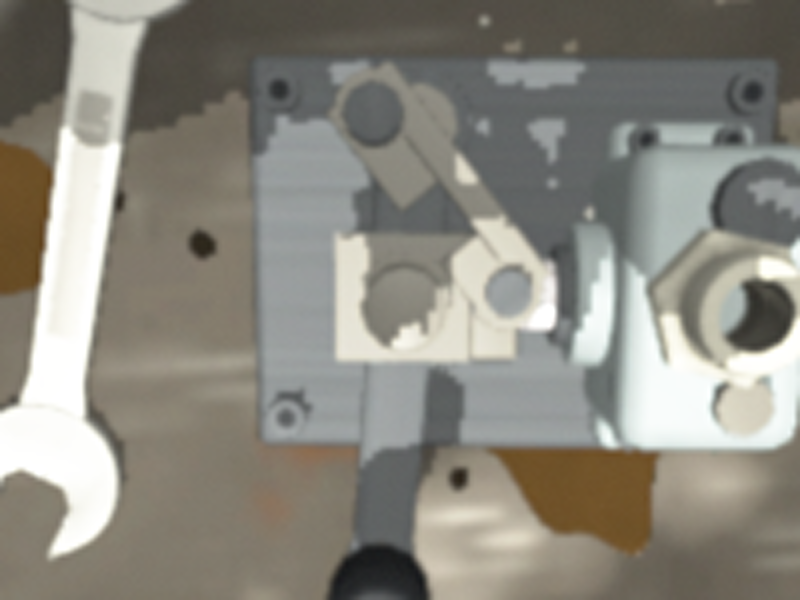

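The pin stands upright in the fork with its head at (404,305). The keeper stud is at (374,111), the hinge at (509,291) and the knob at (380,590).

```bash
cat > arc.py <<'E'
from h import *
import pickle
p=pickle.load(open("w6.pkl","rb"));P=lambda u,v,z:onz(p,(u/4+151,v/4+65),z)
hd=P(404,305,.0905);s=P(374,111,.08);h=P(509,291,.066);fo=P(403,299,.054)
print("head",hd.round(4),"stud",s.round(4),"hinge",h.round(4),np.linalg.norm((s-h)[:2]))
yaw=-.126;x=np.array([np.cos(yaw),np.sin(yaw)]);y=np.array([-x[1],x[0]])
f=np.array([.4675,.2255]);H=f+.022*x;d=s[:2]-H
phi=np.arctan2(d@y,d@x);print("H",H.round(4),"R",np.linalg.norm(d),"phi",phi,"keeper",phi-np.pi+1.13)
for a in np.linspace(phi,np.pi+.03,6): print(round(a,3),(H+.049*(np.cos(a)*x+np.sin(a)*y)).round(4))
S=H+.049*(np.cos(phi)*x+np.sin(phi)*y)
go([*S,.13],1.44+.5)
E
python3 arc.py
```

```text
head [0.4681 0.2265 0.0905] stud [0.4673 0.2661 0.08  ] hinge [0.4921 0.2244 0.066 ] 0.04850808485826048
H [0.4893 0.2227] R 0.04863290061480089 phi 2.1658094557010843 keeper 0.15421680211129107
2.166 [0.4672 0.2664]
2.367 [0.4589 0.2611]
2.568 [0.4518 0.2543]
2.769 [0.4463 0.2462]
2.97 [0.4425 0.2371]
3.172 [0.4406 0.2274]
t17.48 pos [0.4595 0.1763 0.1684] th 1.431 tilt 0.13 shift [90.3 -5.  38.3] wz -0.509 w 0.402 F [ 0.7 -0.9 -0.3]
```

```bash
python3 -m inch '[{"fingers":0.4,"translation":[45,-2.5,0],"angular":[0,0,0]},{"fingers":0.4,"translation":[45,-2.5,0],"angular":[0,0,0]},{"fingers":0.4,"translation":[0,0,0],"angular":[0,0,-0.17]},{"fingers":0.4,"translation":[0,0,0],"angular":[0,0,-0.17]},{"fingers":0.4,"translation":[0,0,0],"angular":[0,0,-0.17]}]' 6
python3 - <<'E'
from h import *
go([.4672,.2664,.0715],1.94)
E
```

```text
t: 18.1
tool_pos: [0.4672, 0.2663, 0.1685]
eef_rot: [-1.767, -2.596, 0.003]
force: [-0.5, -0.7, 0.3]
width: 0.401
finger_force: 0.0
t18.10 pos [0.4672 0.2663 0.1685] th 1.947 tilt 0.11 shift [ 0.1  0.2 97. ] wz 0.007 w 0.401 F [-0.5 -0.7  0.3]
```

```bash
python3 -m inch '[{"fingers":0.4,"translation":[0,0,25],"angular":[0,0,0]},{"fingers":0.4,"translation":[0,0,25],"angular":[0,0,0]},{"fingers":0.4,"translation":[0,0,20],"angular":[0,0,0]},{"fingers":0.4,"translation":[0,0,15],"angular":[0,0,0]},{"fingers":0.4,"translation":[0,0,11],"angular":[0,0,0]}]'
python3 -m inch '[{"fingers":0.19,"translation":[0,0,0],"angular":[0,0,0]},{"fingers":0.19,"translation":[0,0,0],"angular":[0,0,0]},{"fingers":0.19,"translation":[0,0,0],"angular":[0,0,0]},{"fingers":0.19,"translation":[0,0,0],"angular":[0,0,0]},{"fingers":0.19,"translation":[0,0,0],"angular":[0,0,0]}]'
python3 - <<'E'
from h import *
go([.4589,.2611,.0715],1.94)
E
```

```text
t: 18.73
tool_pos: [0.4676, 0.2657, 0.0727]
eef_rot: [-1.776, -2.591, 0.001]
force: [0.7, 0.4, 0.3]
width: 0.401
finger_force: 0.0
t: 19.35
tool_pos: [0.4678, 0.2657, 0.0739]
eef_rot: [1.776, 2.591, 0.001]
force: [-0.5, 0.2, -0.9]
width: 0.19
finger_force: 0.0
t19.35 pos [0.4678 0.2657 0.0739] th 1.940 tilt 0.02 shift [ -1.1 -10.    2.4] wz -0.000 w 0.19 F [-0.5  0.2 -0.9]
```

```bash
python3 -m inch '[{"fingers":0.19,"translation":[-0.3,-5,1],"angular":[0,0,-0.1]},{"fingers":0.19,"translation":[-0.3,-5,1],"angular":[0,0,-0.1]},{"fingers":0.19,"translation":[-0.3,-5,0.5],"angular":[0,0,-0.1]},{"fingers":0.19,"translation":[-0.3,-5,0],"angular":[0,0,-0.1]},{"fingers":0.19,"translation":[-0.3,-5,0],"angular":[0,0,-0.1]}]'
python3 - <<'E'
from h import *
go([.4463,.2462,.0715],2.54);go([.4406,.2274,.0715],2.94)
E
```

```text
t: 19.98
tool_pos: [0.4477, 0.251, 0.0713]
eef_rot: [1.075, 2.952, 0.001]
force: [1.0, 0.2, -0.3]
width: 0.191
finger_force: 0.2
t19.98 pos [0.4477 0.251  0.0713] th 2.443 tilt 0.03 shift [-2.1 -4.6 -0.2] wz -0.097 w 0.191 F [ 1.   0.2 -0.3]
t19.98 pos [0.4477 0.251  0.0713] th 2.443 tilt 0.03 shift [ -9.8 -22.7  -0.2] wz -0.497 w 0.191 F [ 1.   0.2 -0.3]
```

```bash
python3 -m inch '[{"fingers":0.19,"translation":[-1,-4.8,0],"angular":[0,0,-0.1]},{"fingers":0.19,"translation":[-1,-4.8,0],"angular":[0,0,-0.1]},{"fingers":0.19,"translation":[-1,-4.8,0],"angular":[0,0,-0.1]},{"fingers":0.19,"translation":[-1,-4.8,0],"angular":[0,0,-0.1]},{"fingers":0.19,"translation":[-1,-4.8,0],"angular":[0,0,-0.1]}]'
python3 - <<'E'
from h import *
go([.4405,.2265,.0715],2.94)
T=r.camera_params("top");snap("top","t1.png")
E
```

```text
t: 20.6
tool_pos: [0.441, 0.2298, 0.0715]
eef_rot: [0.31, 3.125, 0.008]
force: [4.5, 12.0, -4.2]
width: 0.2
finger_force: 6.0
t20.60 pos [0.441  0.2298 0.0715] th 2.944 tilt 0.3 shift [-0.1 -3.4 -0. ] wz 0.004 w 0.2 F [ 4.5 12.  -4.2]
```

```bash
python3 -m inch '[{"fingers":0.19,"translation":[0,2,0],"angular":[0,0,0]},{"fingers":0.05,"translation":[0,0,0],"angular":[0,0,0]},{"fingers":0.05,"translation":[0,0,0],"angular":[0,0,0]},{"fingers":0.05,"translation":[0,0,0],"angular":[0,0,0]},{"fingers":0.05,"translation":[0,0,0],"angular":[0,0,0]}]' 5
python3 - <<'E'
from h import *
go([.4405,.2265,.0715],2.94)
E
```

```text
t: 21.28
tool_pos: [0.4415, 0.2322, 0.0714]
eef_rot: [0.315, 3.124, 0.008]
force: [2.7, 10.2, -3.0]
width: 0.149
finger_force: 5.0
t21.27 pos [0.4415 0.2322 0.0714] th 2.941 tilt 0.3 shift [-0.2 -5.8 -0.1] wz 0.001 w 0.149 F [ 2.7 10.2 -3. ]
```

```bash
python3 -m inch '[{"fingers":0.05,"translation":[0,2,0],"angular":[0,0,0]},{"fingers":0.35,"translation":[0,0,0],"angular":[0,0,0]},{"fingers":0.35,"translation":[0,0,0],"angular":[0,0,0]},{"fingers":0.35,"translation":[0,0,0],"angular":[0,0,0]},{"fingers":0.35,"translation":[0,0,-15],"angular":[0,0,0]}]'
python3 -m inch '[{"fingers":0.35,"translation":[0,0,-30],"angular":[0,0,0.18]},{"fingers":0.35,"translation":[0,0,-35],"angular":[0,0,0.18]},{"fingers":0.35,"translation":[0,0,0],"angular":[0,0,0.18]},{"fingers":0.35,"translation":[0,0,0],"angular":[0,0,0.18]},{"fingers":0.35,"translation":[0,0,0],"angular":[0,0,0.18]}]'
python3 - <<'E'
from h import *
go([.45,.15,.17],1.44)
E
```

```text
t: 21.9
tool_pos: [0.4406, 0.2312, 0.0854]
eef_rot: [-0.317, -3.123, 0.003]
force: [0.1, -0.1, -0.1]
width: 0.35
finger_force: 0.0
t: 22.52
tool_pos: [0.4416, 0.2318, 0.1526]
eef_rot: [1.652, 2.671, 0.002]
force: [0.2, 0.6, -0.4]
width: 0.353
finger_force: 0.0
t22.52 pos [0.4416 0.2318 0.1526] th 2.034 tilt 0.08 shift [-76.9 -29.  -17.4] wz 0.594 w 0.353 F [ 0.2  0.6 -0.4]
```

```bash
python3 -m inch '[{"fingers":0.6,"translation":[-38,-14,-10],"angular":[0,0,0]},{"fingers":0.6,"translation":[-39,-15,-8],"angular":[0,0,0.15]},{"fingers":0.6,"translation":[0,0,0],"angular":[0,0,0.15]},{"fingers":0.6,"translation":[0,0,0],"angular":[0,0,0.15]},{"fingers":0.6,"translation":[0,0,0],"angular":[0,0,0.15]}]'
python3 - <<'E'
from h import *
import pickle
p=r.camera_params("wrist");go([.4519,.1555,.064],1.44);im=snap("wrist","w7.png");pickle.dump(p,open("w7.pkl","wb"))
for n,X in(("stud closed",(.4407,.2289,.08)),("stud as left",(.4415,.2322,.08)),("head",(.4675,.2257,.0905)),("knob",(.4506,.1563,.092)),("stud open",(.4672,.2664,.08))):print(n,proj(p,X).round(1))
g=cv2.medianBlur(im[:,:,1],3);b=cv2.resize(g,None,fx=4,fy=4,interpolation=cv2.INTER_CUBIC)
y0,x0=40,150
c=cv2.HoughCircles(b[y0*4:260*4,x0*4:330*4],cv2.HOUGH_GRADIENT,1,25,param1=80,param2=28,minRadius=20,maxRadius=80)
if c is not None:
    for u,v,R_ in c[0][:16]: print((u/4+x0).round(1),(v/4+y0).round(1),(R_/4).round(1))
E
```

```text
t: 23.15
tool_pos: [0.4505, 0.1498, 0.1705]
eef_rot: [2.367, 2.064, 0.002]
force: [0.4, 0.8, -0.3]
width: 0.599
finger_force: 0.0
t23.15 pos [0.4505 0.1498 0.1705] th 1.434 tilt 0.08 shift [  5.8   0.4 106.5] wz -0.006 w 0.599 F [ 0.4  0.8 -0.3]
stud closed [225.9 109.1]
stud as left [226.2 104.9]
head [257.9 108. ]
knob [249.1 192.6]
stud open [250.7  57.1]
250.9 188.9 13.5
323.9 140.9 11.7
```

Run:
```python
from h import *
import pickle
p=pickle.load(open("w7.pkl","rb"));im=cv2.imread("pics/w7.png")
def H(n,x0,y0,w,z,r0,r1):
    b=cv2.resize(im[y0:y0+w,x0:x0+w,1],None,fx=6,fy=6,interpolation=cv2.INTER_CUBIC);b=cv2.GaussianBlur(b,(9,9),0)
    c=cv2.HoughCircles(b,cv2.HOUGH_GRADIENT,1,20,param1=60,param2=10,minRadius=r0*6,maxRadius=r1*6)
    for u,v,q in (c[0][:3] if c is not None else []): print(n,round(u/6+x0,1),round(v/6+y0,1),round(q/6,1),onz(p,(u/6+x0,v/6+y0),z).round(4))
H("stud",208,85,38,.08,6,9);H("head",238,88,40,.0905,9,13);H("knob",228,168,50,.092,12,16);H("hinge",268,90,36,.066,5,8)
print(im[92:122:1,212:284:2,1].tolist().__str__().replace("], [","\n"))
```

```text
knob 250.9 189.2 12.9 [0.4526 0.1591 0.092 ]
knob 250.6 185.9 13.1 [0.4527 0.1621 0.092 ]
knob 270.4 170.6 12.2 [0.4714 0.1731 0.092 ]
hinge 291.4 114.6 5.6 [0.4976 0.2167 0.066 ]
hinge 280.6 111.1 5.6 [0.4882 0.2211 0.066 ]
hinge 271.4 121.1 5.7 [0.479  0.2135 0.066 ]
[[115, 92, 86, 76, 92, 100, 99, 99, 98, 98, 99, 98, 98, 98, 102, 105, 106, 106, 109, 104, 108, 109, 109, 109, 108, 109, 109, 106, 104, 108, 107, 103, 99, 100, 97, 98
111, 86, 84, 76, 104, 109, 109, 109, 110, 108, 108, 108, 107, 107, 114, 120, 121, 124, 129, 129, 128, 127, 127, 127, 126, 125, 125, 124, 122, 123, 121, 115, 103, 101, 99, 101
106, 82, 82, 82, 130, 134, 135, 135, 134, 133, 134, 132, 132, 132, 133, 135, 136, 137, 139, 139, 136, 136, 135, 134, 132, 131, 131, 131, 130, 130, 129, 126, 122, 123, 121, 121
104, 81, 80, 82, 134, 139, 140, 140, 140, 139, 139, 139, 139, 139, 139, 139, 138, 139, 139, 138, 138, 138, 138, 138, 139, 139, 138, 136, 138, 137, 138, 138, 138, 138, 138, 138
106, 81, 80, 82, 132, 137, 131, 130, 132, 137, 138, 139, 139, 139, 138, 137, 138, 137, 137, 139, 139, 138, 136, 137, 136, 140, 139, 139, 
[... 3741 characters left out ...]
3, 136, 152, 152, 153, 152, 152, 151, 151, 152, 151, 142, 135, 136, 136, 136, 135, 134, 170, 199, 216, 202, 199, 213, 214, 219, 218, 217, 189, 221, 220, 218, 216
123, 122, 123, 114, 136, 154, 155, 153, 152, 154, 154, 153, 153, 153, 144, 136, 135, 134, 135, 136, 132, 149, 203, 212, 214, 219, 219, 214, 220, 219, 217, 188, 221, 220, 218, 215
122, 121, 123, 114, 135, 155, 154, 154, 154, 154, 154, 156, 153, 153, 143, 136, 135, 135, 134, 135, 135, 151, 214, 217, 219, 220, 220, 218, 219, 219, 216, 189, 221, 219, 218, 216
124, 122, 123, 114, 135, 155, 155, 155, 153, 153, 154, 155, 154, 154, 145, 136, 136, 135, 136, 134, 135, 163, 216, 220, 219, 220, 219, 219, 219, 219, 217, 190, 221, 220, 218, 216]]
```

The numbers place the stud at (226.4,104.2), where I left it. The keeper's edges are parallel to the fork, so it is shut. Next I'll grasp the knob and shift it in.

```bash
python3 -m inch '[{"fingers":0.6,"translation":[7,0,10],"angular":[0,0,0]},{"fingers":0.6,"translation":[0,0,30],"angular":[0,0,0]},{"fingers":0.6,"translation":[0,0,30],"angular":[0,0,0]},{"fingers":0.6,"translation":[0,0,25],"angular":[0,0,0]},{"fingers":0.6,"translation":[0,0,12],"angular":[0,0,0]}]'
python3 -m inch '[{"fingers":0.2,"translation":[0,0,0],"angular":[0,0,0]},{"fingers":0.2,"translation":[0,0,0],"angular":[0,0,0]},{"fingers":0.2,"translation":[0,0,0],"angular":[0,0,0]},{"fingers":0.2,"translation":[0,0,0],"angular":[0,0,0]},{"fingers":0.2,"translation":[0,0,0],"angular":[0,0,0]}]' 15
```

```text
t: 23.82
tool_pos: [0.4503, 0.1571, 0.0602]
eef_rot: [-2.358, -2.074, 0.004]
force: [-0.3, 0.5, 0.3]
width: 0.597
finger_force: 0.0
t: 24.45
tool_pos: [0.4518, 0.1571, 0.0633]
eef_rot: [2.361, 2.071, 0.003]
force: [-0.4, 0.2, 4.1]
width: 0.278
finger_force: 15.0
```

```bash
python3 -m inch '[{"fingers":0.2,"translation":[-0.4,4.5,0],"angular":[0,0,0]},{"fingers":0.2,"translation":[-0.3,4.5,0],"angular":[0,0,0]},{"fingers":0.2,"translation":[0,4.5,0],"angular":[0,0,0]},{"fingers":0.2,"translation":[0.2,4.5,0],"angular":[0,0,0]},{"fingers":0.2,"translation":[0.4,4.5,0],"angular":[0,0,0]}]'
python3 -m inch '[{"fingers":0.2,"translation":[0.6,4.5,0],"angular":[0,0,0]},{"fingers":0.2,"translation":[0.8,4.5,0],"angular":[0,0,0]},{"fingers":0.2,"translation":[1,4.5,0],"angular":[0,0,0]},{"fingers":0.2,"translation":[1.2,4.5,0],"angular":[0,0,0]},{"fingers":0.2,"translation":[0,0,0],"angular":[0,0,0]}]'
python3 -c "
from h import *
go([.4518,.1571,.0633],1.44)"
```

```text
t: 25.08
tool_pos: [0.4735, 0.1538, 0.063]
eef_rot: [-2.362, -2.072, 0.001]
force: [-3.6, -1.0, 7.0]
width: 0.278
finger_force: 15.0
t: 25.7
tool_pos: [0.492, 0.155, 0.0628]
eef_rot: [2.362, 2.071, -0.0]
force: [-1.2, -0.5, 4.4]
width: 0.275
finger_force: 15.0
t25.70 pos [0.492  0.155  0.0628] th 1.440 tilt 0.02 shift [ -3.1 -40.2  -0.5] wz 0.000 w 0.275 F [-1.2 -0.5  4.4]
```

Drive on until the end stop is felt.

```bash
python3 -m inch '[{"fingers":0.2,"translation":[0.6,2,0],"angular":[0,0,0]},{"fingers":0.2,"translation":[0.6,2,0],"angular":[0,0,0]},{"fingers":0.2,"translation":[0.6,2,0],"angular":[0,0,0]},{"fingers":0.2,"translation":[0.6,2,0],"angular":[0,0,0]},{"fingers":0.2,"translation":[0,0,0],"angular":[0,0,0]}]'
python3 -c "
from h import *
go([.4518,.1571,.0633],1.44)"
```

```text
t: 26.32
tool_pos: [0.4983, 0.1558, 0.0627]
eef_rot: [-2.36, -2.071, 0.007]
force: [-10.2, -3.2, 10.2]
width: 0.275
finger_force: 15.0
t26.32 pos [0.4983 0.1558 0.0627] th 1.440 tilt 0.28 shift [ -4.7 -46.3  -0.4] wz 0.000 w 0.275 F [-10.2  -3.2  10.2]
```

```bash
python3 -m inch '[{"fingers":0.2,"translation":[0.6,2,0],"angular":[0,0,0]},{"fingers":0.2,"translation":[0.6,2,0],"angular":[0,0,0]},{"fingers":0.2,"translation":[0,0,0],"angular":[0,0,0]},{"fingers":0.2,"translation":[0,0,0],"angular":[0,0,0]},{"fingers":0.2,"translation":[0,0,0],"angular":[0,0,0]}]'
python3 -c "
from h import *
go([.4518,.1571,.0633],1.44)"
```

```text
t: 26.95
tool_pos: [0.4998, 0.156, 0.0625]
eef_rot: [-2.358, -2.069, 0.016]
force: [-21.1, -7.1, 15.9]
width: 0.277
finger_force: 15.0
t26.95 pos [0.4998 0.156  0.0625] th 1.440 tilt 0.64 shift [ -5.1 -47.8  -0.3] wz 0.000 w 0.277 F [-21.1  -7.1  15.9]
```

Firm end stop (21 N). Ease off, release, back away and check numerically.

```bash
python3 -m inch '[{"fingers":0.2,"translation":[-0.6,-3,0],"angular":[0,0,0]},{"fingers":0.6,"translation":[0,0,0],"angular":[0,0,0]},{"fingers":0.6,"translation":[0,0,0],"angular":[0,0,0]},{"fingers":0.6,"translation":[0,0,0],"angular":[0,0,0]},{"fingers":0.6,"translation":[0,0,0],"angular":[0,0,0]}]'
python3 -m inch '[{"fingers":0.6,"translation":[0,0,-40],"angular":[0,0,0]},{"fingers":0.6,"translation":[0,0,-60],"angular":[0,0,0]},{"fingers":0.6,"translation":[-5,-40,-10],"angular":[0,0,0]},{"fingers":0.6,"translation":[0,0,0],"angular":[0,0,0]},{"fingers":0.6,"translation":[0,0,0],"angular":[0,0,0]}]'
python3 - <<'E'
from h import *
import pickle
p=r.camera_params("wrist");go([.45,.15,.17],1.44);im=snap("wrist","w8.png");pickle.dump(p,open("w8.pkl","wb"))
x=np.array([np.cos(.126),-np.sin(.126)])
for ds in(.012,.0145,.017,.019):
    f=np.array([.4675,.2257])+ds*x;print(ds,"stud",proj(p,[*(np.array([.4415,.2322])+ds*x),.08]).round(1),"head",proj(p,[*f,.0905]).round(1))
u=proj(p,[*(np.array([.4415,.2322])+.016*x),.08]).astype(int);print(u)
print(im[u[1]-14:u[1]+15,u[0]-20:u[0]+60:2,1].tolist().__str__().replace("], [","\n"))
E
```

```text
t: 27.58
tool_pos: [0.5012, 0.1569, 0.062]
eef_rot: [-2.362, -2.071, 0.0]
force: [0.1, -0.3, -0.3]
width: 0.597
finger_force: 0.0
t: 28.2
tool_pos: [0.461, 0.1571, 0.1714]
eef_rot: [-2.362, -2.071, 0.001]
force: [0.2, 0.1, -0.5]
width: 0.599
finger_force: 0.0
t28.20 pos [0.461  0.1571 0.1714] th 1.440 tilt 0.02 shift [ -8.5 -10.    1.5] wz -0.000 w 0.599 F [ 0.2  0.1 -0.5]
0.012 stud [230.2 115.3] head [261.5 118.9]
0.0145 stud [233.1 115.2] head [264.5 118.9]
0.017 stud [236.  115.2] head [267.6 118.9]
0.019 stud [238.3 115.2] head [270.  118.9]
[234 115]
[[97, 97, 97, 141, 156, 154, 155, 154, 153, 154, 155, 155, 118, 101, 103, 96, 98, 95, 84, 98, 100, 100, 98, 98, 99, 100, 98, 97, 98, 99, 97, 98, 99, 100, 98, 98, 100, 99, 102, 113
99, 97, 111, 145, 154, 154, 153, 148, 147, 151, 152, 153, 128, 121, 113, 98, 98, 107, 100, 109, 110, 108, 107, 106, 106, 107, 107, 105, 106, 107, 102, 102, 104, 102, 95, 95, 96, 96, 102, 129
115, 114, 136, 150, 153, 152, 147, 135, 134, 143, 148, 147, 142, 141, 120, 105, 108, 125, 126, 128, 126, 129, 128, 122, 120, 120, 120, 119, 120, 120, 116, 113, 115, 1
[... 4406 characters left out ...]
1, 216, 220, 181, 124, 121, 122, 124, 123, 127, 141, 173, 208, 210, 179, 209, 206, 195, 195, 192, 242
154, 154, 154, 153, 153, 153, 152, 152, 150, 152, 152, 153, 152, 152, 152, 151, 152, 207, 221, 219, 219, 219, 209, 145, 120, 121, 122, 122, 123, 134, 201, 216, 217, 187, 218, 218, 211, 207, 193, 241
154, 154, 154, 153, 152, 155, 153, 153, 153, 152, 152, 153, 153, 153, 153, 152, 162, 218, 219, 219, 219, 219, 219, 182, 131, 120, 120, 121, 132, 161, 215, 217, 217, 189, 218, 219, 216, 213, 195, 241
153, 153, 153, 153, 153, 153, 154, 153, 153, 153, 153, 154, 153, 154, 154, 153, 167, 220, 219, 219, 219, 219, 219, 212, 170, 145, 130, 138, 170, 192, 218, 216, 216, 188, 218, 219, 216, 213, 205, 240]]
```

The stud is now at (234.3,115.3), about 16 mm further in. The keeper angle is unchanged, the end stop was felt at about 21 N, and the arm stands clear.

```bash
python3 -c "
from rig import r
print(r.sign_off())"
```

```text
the job is handed in; nothing more can be done
None
```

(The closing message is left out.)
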